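# Fit the die plate on the paper-punch stand

### The job

Take the steel die plate by its tab and draw it out of its little rack until the round hub is clear of its plastic roof, and let go of it flat on the table. Then take it by the hub and lower it gently over the stand's shaft and pin, tab between the two cheeks, until it sits fully home and flat on the bed; do not drop it down the shaft. Let go, and leave the phone, scissors, flask and tray where they are.

Things in the scene. Friction and masses are not known exactly. Their poses are not given: they have to be found in the camera images.
- plate: Loose steel die plate, 0.3 to 0.65 kg, 104 (x) x 84 (y) x 8 mm, with a round hub (tube) on its middle and a 16 mm bore right through hub and plate. Origin on the hub axis at the underside; z up along the hub, -x towards the tab, +x towards the pin slot. Starts flat in the rack, tab out of the mouth, its x within 4 degrees of the rack's.
- plate_hub (a point): Point on the plate's hub axis, half-way up the hub, 28 mm above the underside. The hub is 36 mm in outside diameter and its top is 48 mm above the underside. Axes as the plate's.
- plate_tab (a point): Point in the plate's tab, half-way up it, 80 mm from the hub axis along the plate's -x. The tab is a straight bar 20 mm wide (y), 16 mm high from the underside up, from the plate's edge at x = -52 to its end at x = -98 mm.
- plate_slot (a point): Centre, at the underside, of the plate's through slot for the pin, 36 mm from the hub axis along the plate's +x; 12 mm long (x), 10 mm wide (y).
- stand_seat (a point): Foot of the fixed stand's upright steel shaft, on the flat bed (100 x 80 mm, 30 mm above the table) on which the plate must rest. The shaft is 14 mm thick and 58 mm tall from the bed, its last 6 mm tapered. Axes: z up, -x towards the cheeks, +x towards the pin. The seated plate has the same axes, hub point 28 mm above this one.
- stand: The fixed grey stand; origin on the table under the shaft, axes as the seat's. Base 18 mm high, x = -110 to +75, y = -70 to +70 mm. Two cheeks at x = -100 to -64 mm, each 14 mm thick, 34 mm clear between them, tops 58 mm above the table: the tab goes down between them, where fingers do not fit.
- stand_pin (a point): Foot of the stand's upright pin on the bed, 36 mm from the shaft along the stand's +x. The pin is 8 mm thick and 14 mm tall, its last 3 mm tapered; the shaft enters the plate long before it.
- rack: Fixed wooden rack in which the plate lies on the table. Origin on the table, within 7 mm of where the hub axis starts; x points into the rack: draw the plate out along -x. 104 mm between side walls (10 mm thick), back wall at x = +70, clear plastic roof 58 to 64 mm above the table; walls and roof end at x = -32 mm. The hub is clear of the roof once its axis is at x below -50 mm.
- phone: Phone lying flat, 150 x 72 x 9 mm, beyond the work; origin at the centre of its underside. To be left alone.
- scissors: Scissors with red handles lying flat, about 145 mm long, 8 mm thick, in front of the robot; origin at the pivot. To be left alone.
- flask: Upright black flask, 68 mm in diameter, 190 mm high, out to the left; origin at its foot. To be left alone.
- tray: White open tray, 120 x 90 x 30 mm, out to the right; origin at the centre of its underside. To be left alone.
Mind the look-alikes: they are no part of the job. What is shaped like the plate but purple or turquoise is not meant.

How it is judged:
By the outcome, as a careful person would: the job done as asked, in the order asked, and still so for the second after the job is handed in, with the robot touching nothing.
It also fails if it takes over 64 s, if anything falls off the work surface, if the arm or the gripper's body presses on something with over 40 N, if the wrist force passes 120 N, or if a joint passes its speed limit or range.

### The arm

A 6-joint arm with a two-finger parallel gripper is mounted at the origin on the work surface. World frame = base frame: x ahead of the robot, y to its left, z up, the work surface at z = 0. Lengths are in m, angles in rad, forces in N, time in s.
With the tool pointing down it reaches from about 0.325 to 0.9 m from the base axis. Payload 6.1 kg.
Tool frame: the origin (TCP) lies midway between the tips of the shut fingers; the grasp point (between the pads) lies 19 mm behind it; z points along the fingers, y is the line along which they close (so a half turn about z gives the same grasp; the last joint's range is limited). The gripper opens to 87 mm and grips with 3 to 60 N. Pads are 19 mm wide; open, the fingers measure 117 mm over their backs; the gripper's body (75 mm by 190 mm) begins 51 mm behind the grasp point.
Start: joints at [-1.319, 0.22, 1.526, -0, 1.395, -0.126], TCP at [0.231, -0.581, 0.223] pointing down, gripper open.
Joint ranges: [-2.98, 2.98], [-0.91, 2.08], [0.09, 2.57], [-1.24, 4.39], [0.2, 2.65], [-2.68, 2.68]. Speed limits (rad/s): [2.57, 2.57, 3.01, 3.14, 3.14, 3.14].

### API

Orientations are given as a 3x3 rotation matrix whose columns are the frame's x, y, z axes.
In Python, from workcell import env, vision, job gives the robot as it stands.
- The arm moves only by the shell command python3 -m creep 'ROWS' [FORCE]. ROWS is text: rows parted by semicolons, each of 5 numbers parted by spaces: the finger opening in mm, from 0 to 87, then the shift along the tool's x, y, z in units of 50 mm (1.0 is 50 mm), then the turn about the tool's z in units of 8 degrees (1.0 is 8 degrees). A call has 1 to 5 rows; each row is the pose to reach, as a shift and turn from the pose commanded when the call began, along the tool's axes at that moment; what a row does not reach only later rows make up. A row lasts 1/10 s, in which the tool goes at most 50 mm and 8.59 degrees, less where a joint would pass 70% of its speed; a pose out of reach is approached as far as the arm can. A call with a gripper value outside its range is refused whole. The fingers move at their own pace and stop on an object; FORCE is the grip in N (left out, the last holds). Time passes only in rows, so rows that repeat a pose let the fingers close. It gives the time, the measured TCP pose, the force, the opening and the grip force at its end, in the units of the state.
- env.state(): the state, without advancing time (a new reading comes with each control period).
- vision.capture(name): name is "scene" or "top" or "wrist"; returns (picture, depth): 480x640x3 uint8, red, green, blue; 480x640 float32, m along the optical axis (not along the pixel's ray), 0 where there is no reading.
- vision.camera_params(name): a dict with "mtx" (3x3 intrinsics, pixels), "k1" (the pictures are not rectified: a ray, as slopes to the right and down, at radius r is drawn at 1 + k1 r^2 times it, then the intrinsics apply), "xyz" and "rotation" of the camera in the world. Camera axes: x right, y up, looking along -z (the intrinsics and any distortion apply to the point x, -y, -z); pixel columns grow to the right and rows downward; lengths in m; the calibration is good to about 2 mm. A picture is of the moment at which its call begins: read the wrist's pose just before it. camera_params takes no time and is no camera call; for the wrist camera it gives the pose at the moment of the call.
- job.finish_job(): hands the job in; it is judged then, once.
The state is a dict: "clock": time; "q": joint angles; "joint_velocities": joint speeds; "joint_efforts": joint torques, N m; "position": TCP position; "tool_rot": TCP orientation; "force": force on the tool from outside, world axes, zero at the start; "ft_torque": the same for the moment, N m; "width": finger opening in m; "gripper_force": force on a finger pad.
Only numpy, scipy, OpenCV 4.12 (cv2) and the standard library are available. Lean on these libraries where they do the work, as an engineer would, in place of code of your own. Each camera call takes 0.05 s, during which the arm holds its last target. There are 200 camera calls.

## Working session

There is one attempt and no reset: what is moved stays moved. The work goes in short steps, Python scripts to look and compute and a shell command to move; the robot and the scene stay as the last step left them, time stands still between calls to the robot, and variables do not carry over. Pictures are saved under pics/ and viewed, at most 10 in all, crops included, and the job is handed in when it is done.

```bash
ls; mkdir -p pics; cat > h.py <<'E'
import numpy as np, cv2
from workcell import env, vision, job
def save(n,img): cv2.imwrite('pics/'+n+'.png',cv2.cvtColor(img,cv2.COLOR_RGB2BGR))
def ray(P,u,v):
    K=np.array(P['mtx']);d=[P['k1'],0,0,0,0]
    a=cv2.undistortPoints(np.array([[[u,v]]],float),K,np.array(d,float))[0,0]
    R=np.array(P['rotation']);return np.array(P['xyz']),R@np.array([a[0],-a[1],-1.])
def onz(P,u,v,z):
    o,r=ray(P,u,v);return o+r*(z-o[2])/r[2]
def proj(P,X):
    R=np.array(P['rotation']);c=R.T@(np.array(X)-np.array(P['xyz']));x,y=c[0]/-c[2],-c[1]/-c[2]
    f=1+P['k1']*(x*x+y*y);K=np.array(P['mtx']);return K[0,0]*x*f+K[0,2],K[1,1]*y*f+K[1,2]
E
python3 - <<'E'
from h import *
print(env.state())
for n in ['scene','top']:
    im,d=vision.capture(n);save(n,im);np.save(n+'_d.npy',d);p=vision.camera_params(n);print(n,p)
E
```

```text
pics
{'clock': 0.0, 'q': array([-1.31910939e+00,  2.21184376e-01,  1.52760891e+00,  1.50897805e-05,
        1.39466468e+00, -1.26104647e-01]), 'joint_velocities': array([-7.01447153e-05,  8.52584811e-04,  6.23756239e-04, -9.68581844e-04,
       -1.72822614e-03, -3.33458105e-04]), 'joint_efforts': array([-7.98510737e-04, -4.94606245e+01, -3.87380970e+01,  6.98523433e-02,
        5.71445818e-02, -1.41308356e-04]), 'position': array([ 0.23038982, -0.5803369 ,  0.22146426]), 'tool_rot': array([[ 9.29482553e-01,  3.68865803e-01, -4.50144943e-04],
       [ 3.68865993e-01, -9.29480824e-01,  1.81024051e-03],
       [ 2.49334727e-04, -1.84863013e-03, -9.99998260e-01]]), 'force': array([-0.06072821, -0.04532381,  0.32886149]), 'ft_torque': array([ 0.02432542, -0.02672613, -0.01934127]), 'gripper_force': 0.0, 'width': 0.08679683018227428}
scene {'mtx': array([[509.34342237,   0.        , 318.10557583],
       [  0.        , 509.34342237, 247.66142795],
       [  0.        ,   0.        ,   1.        ]]), 'k1': 0.010192760927408898, 'xyz': array([ 1.45054798, -0.44121269,  0.90919489]), 'rotation': array([[ 0.41607016, -0.57304489,  0.70604898],
       [ 0.90929598,  0.26914895, -0.31739511],
       [-0.0081507 ,  0.77406614,  0.63305227]])}
top {'mtx': array([[592.94613989,   0.        , 326.35774213],
       [  0.        , 592.94613989, 230.04947357],
       [  0.        ,   0.        ,   1.        ]]), 'k1': -0.006526482840073678, 'xyz': array([ 3.22502692e-01, -1.32274034e-04,  1.57417846e+00]), 'rotation': array([[-0.0227854 ,  0.9911929 , -0.13045099],
       [-0.99961899, -0.02462116, -0.01247672],
       [-0.01557869,  0.130117  ,  0.99137625]])}
```

View pics/top.png

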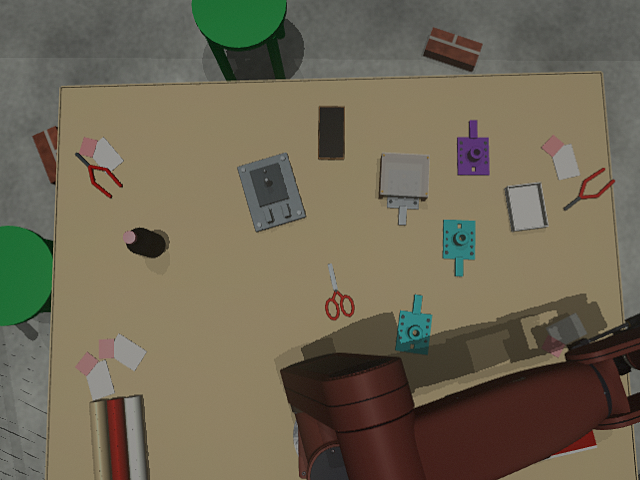

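View pics/scene.png

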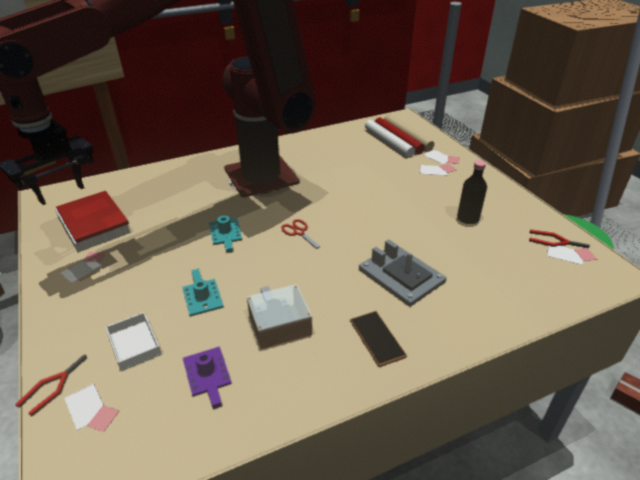

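The top view shows the rack with its clear roof at (404,176), and a grey plate's tab sticking out at (402,214). The stand is at (270,190), with its cheeks toward the bottom at (272,213) and (287,210). The plate-shaped candidates are purple (473,155), turquoise (459,240), turquoise (415,330) and the grey one in the rack. The grey one fits: it is steel, in the rack, with its tab out of the mouth. I'll confirm this in a crop.

```bash
python3 - <<'E'
from h import *
im=cv2.imread('pics/top.png')
a=cv2.resize(im[145:240,360:450],None,fx=4.4,fy=4.4,interpolation=cv2.INTER_CUBIC)
b=cv2.resize(im[145:240,230:315],None,fx=4.4,fy=4.4,interpolation=cv2.INTER_CUBIC)
cv2.imwrite('pics/crop1.png',np.hstack([b,a]))
P=vision.camera_params('top')
d=np.load('top_d.npy')
for n,u,v,z in [('tabend',402,223,.016),('tabroot',403,208,.016),('shaft',268,173,.088),('roofL',381,154,.064),('roofR',428,156,.064),('roofBL',379,199,.064),('roofBR',427,201,.064)]: print(n,onz(P,u,v,z).round(4),d[v,u])
E
```

```text
tabend [ 0.5414 -0.1814  0.016 ] 1.56098
tabroot [ 0.5816 -0.1856  0.016 ] 1.5749584
shaft [0.6693 0.1649 0.088 ] 1.5780047
roofL [ 0.7178 -0.1283  0.064 ] 1.6156899
roofR [ 0.7092 -0.2503  0.064 ] 1.5522903
roofBL [ 0.5987 -0.1189  0.064 ] 1.602718
roofBR [ 0.5903 -0.2424  0.064 ] 1.5940613
```

View pics/crop1.png

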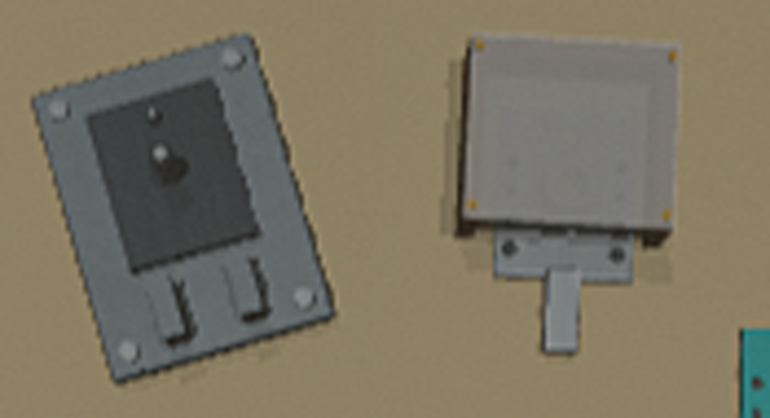

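The crop confirms it: the grey steel plate is in the rack with its tab pointing down the picture, and the stand is on the left with its shaft, its pin above the shaft, and its cheeks below. I'll go above the tab.

```bash
python3 -m creep '60 0.9 -0.5 0.2 0.6; 60 1.8 -1 0.4 1.3; 60 2.7 -1.5 0.6 2; 60 3.6 -2 0.8 2.7; 60 4.5 -2.5 1 3.3' 30; cat >> h.py <<'E'
def to(tx,ty,tz,yaw):
    "shift/turn in creep units to world TCP target and tool-x yaw (deg)"
    s=env.state();R=np.array(s['tool_rot']);d=R.T@(np.array([tx,ty,tz])-s['position'])/.05
    y=np.degrees(np.arctan2(R[1,0],R[0,0]));t=(y-yaw+90)%180-90
    print('shift',d.round(2),'turn',round(t/8,2),'yaw',round(y,2),'pos',s['position'].round(4),'F',s['force'].round(1),'w',round(s['width'],4),'t',s['clock'])
E
python3 -c "
from h import *
to(.559,-.183,.15,-6)"
```

```text
clock: 0.6
position: [0.3866, -0.3891, 0.1741]
tool_rot: [[0.996, -0.087, -0.0], [-0.087, -0.996, 0.0], [-0.0, -0.0, -1.0]]
force: [0.1, -0.8, 0.1]
width: 0.0617
gripper_force: 0.0
shift [ 3.07 -4.41  0.48] turn 0.12 yaw -5.0 pos [ 0.3866 -0.3891  0.1741] F [ 0.1 -0.8  0.1] w 0.0617 t 0.6
```

```bash
python3 -m creep '60 0.6 -0.8 0.1 0.1; 60 1.2 -1.6 0.2 0.1; 60 1.8 -2.4 0.3 0.1; 60 2.4 -3.2 0.4 0.1;60 2.9 -4.1 0.4 0.1' >/dev/null;  python3 -m creep '60 0 0 0 0;60 0 0 0 0' >/dev/null; python3 - <<'E'
from h import *
to(.559,-.183,.15,-6)
P=vision.camera_params('wrist');im,d=vision.capture('wrist');save('w1',im);np.save('w1_d.npy',d)
print(P); np.save('w1P.npy',P,allow_pickle=True)
E
```

```text
shift [ 0.22 -0.35  0.09] turn 0.08 yaw -5.37 pos [ 0.5462 -0.1995  0.1543] F [-0.8 -0.   0.6] w 0.0601 t 1.3
{'mtx': array([[366.77755203,   0.        , 324.01900743],
       [  0.        , 366.77755203, 241.82236515],
       [  0.        ,   0.        ,   1.        ]]), 'k1': -0.07200114764692093, 'xyz': array([ 0.61100384, -0.20581567,  0.31722765]), 'rotation': array([[-9.28734468e-02,  9.65777019e-01,  2.42176120e-01],
       [-9.95677694e-01, -9.02486182e-02, -2.19343588e-02],
       [ 6.72360573e-04, -2.43166481e-01,  9.69984335e-01]])}
```

View pics/w1.png

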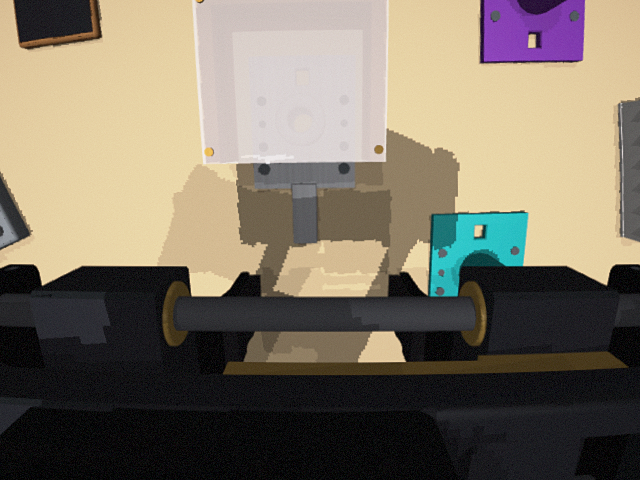

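The wrist view shows the tab from its root at (292..318,185) to its end at (293..317,243). The roof's front edge is at (205..386,163).

```bash
python3 - <<'E'
from h import *
P=np.load('w1P.npy',allow_pickle=True).item()
q=lambda u,v,z:onz(P,u,v,z)
e=(q(293,243,.016)+q(317,243,.016))/2;r=(q(292,185,.016)+q(318,185,.016))/2
print(e,r,np.degrees(np.arctan2(*(r-e)[1::-1])),np.linalg.norm(r-e))
x=(r-e)/np.linalg.norm(r-e);g=e+.018*x;print('hub',e+.098*x)
print('roof front',q(205,163,.064),q(386,162,.064),'back', q(197,3,.064))
to(g[0],g[1],.004,np.degrees(np.arctan2(x[1],x[0])))
E
```

```text
[ 0.53627176 -0.182856    0.016     ] [ 0.58487186 -0.18798073  0.016     ] -6.0194196482788564 0.04886953996760106
hub [ 0.63373143 -0.19313282  0.016     ]
roof front [ 0.61055653 -0.1243657   0.064     ] [ 0.59946819 -0.24715258  0.064     ] back [ 0.71097894 -0.13429249  0.064     ]
shift [ 0.14 -0.33  3.01] turn 0.07 yaw -5.49 pos [ 0.5457 -0.2006  0.1544] F [ 0.2 -0.6  0.1] w 0.0601 t 1.35
```

```bash
python3 -m creep '60 0.14 -0.33 0.6 0.07; 60 0.14 -0.33 1.3 0.07; 60 0.14 -0.33 2.0 0.07;60 0.14 -0.33 2.6 0.07;60 0.14 -0.33 2.95 0.07' >/dev/null;  python3 -m creep '60 0 0 0 0;10 0 0 0 0;10 0 0 0 0;10 0 0 0 0;10 0 0 0 0' 35; python3 -c "
from h import *
to(.554,-.1847,.004,-6)"
```

```text
clock: 2.35
position: [0.5555, -0.1856, 0.0087]
tool_rot: [[0.994, -0.107, 0.002], [-0.107, -0.994, -0.001], [0.002, 0.001, -1.0]]
force: [0.6, -1.3, 0.7]
width: 0.0353
gripper_force: 0.0
shift [-0.03 -0.01  0.09] turn -0.01 yaw -6.12 pos [ 0.5555 -0.1856  0.0087] F [ 0.6 -1.3  0.7] w 0.0353 t 2.35
```

```bash
python3 -m creep '10 0 0 0.08 0;10 0 0 0.08 0;10 0 0 0.08 0;10 0 0 0.08 0;10 0 0 0.08 0' 35; python3 -m creep '10 0 0 0 0;10 0 0 0 0'
```

```text
clock: 2.85
position: [0.5545, -0.1845, 0.0032]
tool_rot: [[0.994, -0.106, -0.0], [-0.106, -0.994, 0.001], [-0.001, -0.001, -1.0]]
force: [-0.0, 2.7, -1.5]
width: 0.0199
gripper_force: 34.8
clock: 3.05
position: [0.5545, -0.1848, 0.0032]
tool_rot: [[0.994, -0.106, -0.0], [-0.106, -0.994, 0.0], [-0.0, -0.0, -1.0]]
force: [1.0, 3.1, -1.1]
width: 0.0198
gripper_force: 34.8
```

```bash
python3 -m creep '10 -0.2 0 0 0;10 -0.5 0 0 0;10 -0.8 0 0 0;10 -1.1 0 0 0;10 -1.4 0 0 0'; python3 -m creep '10 -0.3 0 0 0;10 -0.4 0 0 0;10 -0.4 0 0 0;10 -0.4 0 0 0'; python3 -m creep '40 0 0 0 0;40 0 0 0 0;40 0 0 0 0;40 0 0 0 0';python3 -m creep '60 0 0 -0.5 0;70 0 0 -1.2 0;80 0 0 -2 0;80 0 0 -2.2 0;80 -0 0 -2.2 0'
```

```text
clock: 3.55
position: [0.484, -0.1778, 0.0033]
tool_rot: [[0.994, -0.107, 0.0], [-0.107, -0.994, -0.001], [0.0, 0.001, -1.0]]
force: [1.6, -0.5, -2.9]
width: 0.0197
gripper_force: 34.7
clock: 3.95
position: [0.4647, -0.1755, 0.0032]
tool_rot: [[0.994, -0.107, -0.001], [-0.107, -0.994, 0.0], [-0.001, -0.0, -1.0]]
force: [-1.7, -0.6, -1.5]
width: 0.0195
gripper_force: 34.9
clock: 4.35
position: [0.4657, -0.1756, 0.0036]
tool_rot: [[0.994, -0.106, 0.001], [-0.106, -0.994, -0.0], [0.001, 0.0, -1.0]]
force: [-0.4, 0.1, -0.7]
width: 0.0385
gripper_force: 0.0
clock: 4.85
position: [0.467, -0.1764, 0.1158]
tool_rot: [[0.994, -0.106, 0.005], [-0.106, -0.994, -0.003], [0.005, 0.002, -1.0]]
force: [-0.4, -1.0, -0.4]
width: 0.0722
gripper_force: 0.0
```

```bash
python3 - <<'E'
from h import *
P=vision.camera_params('wrist');im,d=vision.capture('wrist');save('w2',im);np.save('w2_d.npy',d);np.save('w2P.npy',P,allow_pickle=True)
E
```

```text
(no output)
```

View pics/w2.png

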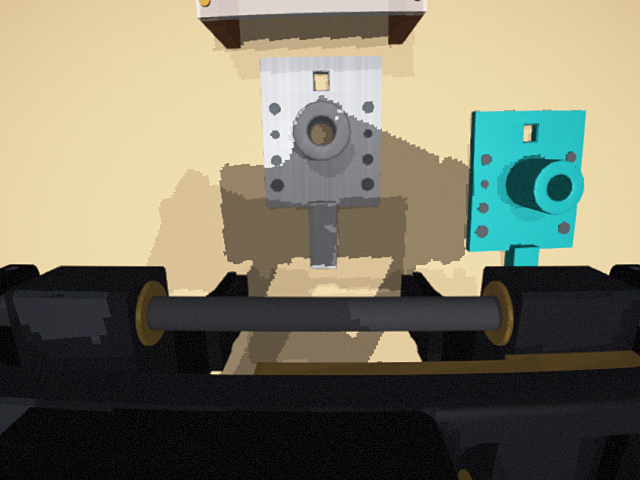

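The plate is out of the rack and lying flat. Its hub top is at about (321,130), spanning x 293..350, its slot is at (321,81), and its tab end is at (323,267). The plate's corners are at (262,57), (381,57), (380,205) and (265,207).

```bash
python3 - <<'E'
from h import *
P=np.load('w2P.npy',allow_pickle=True).item()
q=lambda u,v,z:onz(P,u,v,z)
C=[q(*c,.008) for c in [(262,57),(381,57),(380,205),(265,207)]]
print('centre',np.mean(C,0),'sizes',[np.linalg.norm(C[i]-C[i-1]).round(4) for i in range(4)])
print('hub',q(321,130,.048),'w',np.linalg.norm(q(293,130,.048)-q(350,130,.048)))
s=q(321,81,.008);e=(q(310,267,.016)+q(336,267,.016))/2
f=(C[0]+C[1]-C[2]-C[3]);a=lambda v:np.degrees(np.arctan2(v[1],v[0]))
print('slot',s,'tab',e,'yaws',a(s-e),a(f), a(np.array([C[0][1]-C[1][1],-(C[0][0]-C[1][0])])))
x=(s-e)/np.linalg.norm(s-e);print('len',np.linalg.norm(s-e),'hub by line',e+.098*x)
E
```

```text
centre [ 0.54387466 -0.18386121  0.008     ] sizes [np.float64(0.1046), np.float64(0.0822), np.float64(0.1032), np.float64(0.0857)]
hub [ 0.5442156  -0.18338344  0.048     ] w 0.03463899138788647
slot [ 0.57958922 -0.18698414  0.008     ] tab [ 0.44741896 -0.17426901  0.016     ] yaws -5.495096014276032 -5.739502374700259 -6.052666868129728
len 0.13302124557214476 hub by line [ 0.54479202 -0.18363656  0.0101062 ]
```

```bash
python3 -m creep '80 0.2 -0.9 -0.6 -0.4;80 0.5 -1.8 -0.6 -0.9;80 0.7 -2.7 -0.6 -1.4;80 1 -3.6 -0.6 -1.9;80 1.2 -4.5 -0.6 -2.4' >/dev/null; python3 -c "
from h import *
to(.594,.1435,.146,16)"
```

```text
shift [ 1.35 -1.73 -0.11] turn -0.34 yaw 13.24 pos [0.5481 0.0438 0.1409] F [0.2 0.4 0.1] w 0.08 t 5.4
```

```bash
python3 -m creep '80 0.6 -0.7 0 -0.35;80 1.2 -1.4 0 -0.35;80 1.25 -1.55 0 -0.35;80 1.25 -1.55 0 -0.35;80 1.25 -1.55 0 -0.35' >/dev/null; python3 - <<'E'
from h import *
to(.594,.1435,.146,16)
P=vision.camera_params('wrist');im,d=vision.capture('wrist');save('w3',im);np.save('w3_d.npy',d);np.save('w3P.npy',P,allow_pickle=True)
E
```

```text
shift [ 0.13 -0.23 -0.09] turn -0.01 yaw 15.88 pos [0.5907 0.1306 0.1414] F [0.2 0.4 1. ] w 0.08 t 5.9
```

View pics/w3.png

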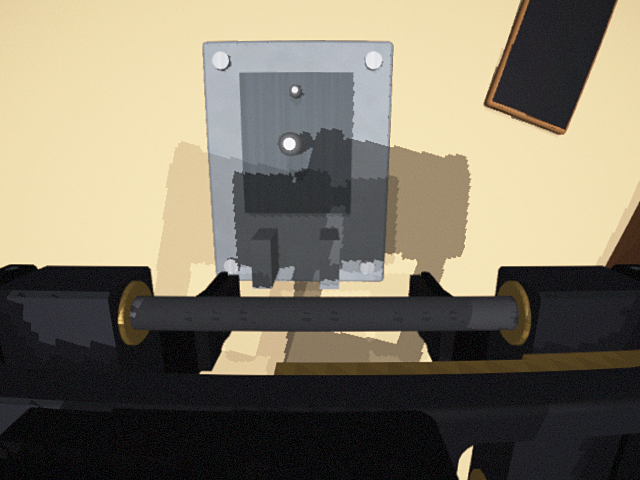

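The stand is seen close up: the bright shaft tip is at (289,144), the bright pin tip at (295,91), and the bed's corners are at (240,73), (353,72), (351,212) and (244,213). I'll refine these by thresholding.

```bash
python3 - <<'E'
from h import *
P=np.load('w3P.npy',allow_pickle=True).item();im=cv2.imread('pics/w3.png');d=np.load('w3_d.npy')
q=lambda u,v,z:onz(P,u,v,z)
g=cv2.cvtColor(im,cv2.COLOR_BGR2GRAY)
n,l,st,c=cv2.connectedComponentsWithStats((g[80:165,250:345]>190).astype(np.uint8))
for i in range(1,n):
    if st[i,4]>8: print(st[i]+[250,80,0,0,0],c[i]+[250,80])
def cen(u0,v0):
    for i in range(1,n):
        x=c[i]+[250,80]
        if abs(x[0]-u0)<5 and abs(x[1]-v0)<5 and st[i,4]>8:return x
s=cen(289,144);p=cen(295,91)
S=q(*s,.088);Pn=q(*p,.044);C=[q(*k,.03) for k in [(240,73),(353,72),(351,212),(244,213)]]
a=lambda v:np.degrees(np.arctan2(v[1],v[0]))
print('shaft',S,'pin',Pn,np.linalg.norm((Pn-S)[:2]),a(Pn-S))
print('bed centre',np.mean(C,0),a(C[0]+C[1]-C[2]-C[3]),a(np.array([C[0][1]-C[1][1],C[1][0]-C[0][0]])),[np.linalg.norm(C[i]-C[i-1]).round(4) for i in range(4)])
B=[q(*k,.018) for k in [(221,61),(373,61)]];print('bolts yaw',a(np.array([B[0][1]-B[1][1],B[1][0]-B[0][0]])))
B=[q(*k,.018) for k in [(221,61),(373,61)]]
# hub in w2
P2=np.load('w2P.npy',allow_pickle=True).item();g2=cv2.cvtColor(cv2.imread('pics/w2.png'),cv2.COLOR_BGR2GRAY)
cv2.imwrite('pics/crop2.png',np.hstack([cv2.resize(cv2.imread('pics/w2.png')[90:170,280:360],None,fx=5,fy=5,interpolation=cv2.INTER_NEAREST),cv2.resize(im[75:155,260:340],None,fx=5,fy=5,interpolation=cv2.INTER_NEAREST)]))
E
```

```text
[292  87   6   6  31] [294.41935484  89.4516129 ]
[283 138  13  12 123] [288.90243902 143.48780488]
shaft [0.6512734  0.16867649 0.088     ] pin [0.68608003 0.17829416 0.044     ] 0.036110964104396785 15.446390643477674
bed centre [0.65134856 0.16830247 0.03      ] 15.48230635776136 16.13340788582421 [np.float64(0.0999), np.float64(0.0794), np.float64(0.0995), np.float64(0.0812)]
bolts yaw 15.634179166103042
```

View pics/crop2.png

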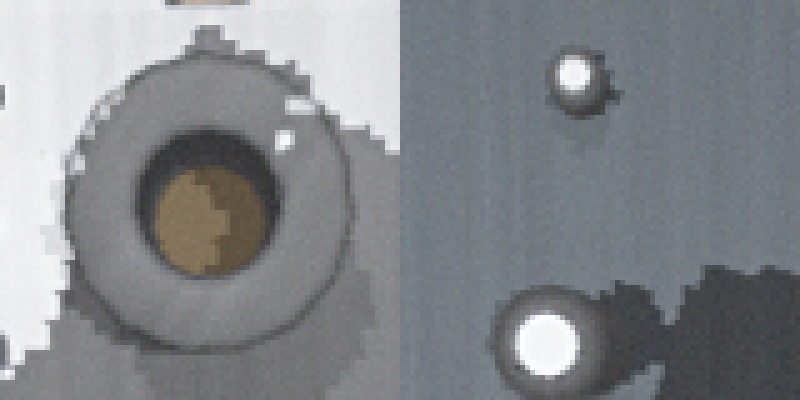

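```bash
python3 -m creep '80 -0.4 0.9 0.1 0.5;80 -0.8 1.8 0.2 0.95;80 -1.2 2.7 0.3 1.4;80 -1.6 3.6 0.4 1.8;80 -2 4.5 0.4 2.3' >/dev/null; python3 -m creep '80 0 0 0 0;80 0 0 0 0' >/dev/null; python3 -c "
from h import *
to(.5439,-.1836,.10,-5.8)"
```

```text
shift [-0.18  1.39  0.47] turn 0.38 yaw -2.78 pos [ 0.5564 -0.1147  0.1234] F [0.4 0.1 0.2] w 0.0799 t 6.65
```

```bash
python3 -m creep '80 -0.1 0.7 0.2 0.38;80 -0.18 1.39 0.47 0.38;80 -0.18 1.39 0.47 0.38;80 -0.18 1.39 0.47 0.38;80 -0.18 1.39 0.47 0.38' >/dev/null; python3 -c "
from h import *
to(.5439,-.1836,.014,-5.8)"
```

```text
shift [-0.03  0.08  1.72] turn 0.04 yaw -5.48 pos [ 0.5458 -0.18    0.1002] F [ 0.4 -0.5  0.2] w 0.0797 t 7.15
```

```bash
python3 -m creep '80 0 0 0.5 0;80 0 0 1 0;70 0 0 1.4 0;70 0 0 1.4 0;70 0 0 1.4 0' >/dev/null; python3 -m creep '70 0 0 0 0;70 0 0 0 0' >/dev/null;python3 -c "
from h import *
to(.5439,-.1836,.014,-5.8)"
```

```text
shift [-0.06  0.05  0.35] turn 0.03 yaw -5.53 pos [ 0.5468 -0.1816  0.0316] F [ 1.   0.5 -0.3] w 0.0702 t 7.85
```

```bash
python3 -m creep '70 -0.06 0.05 0.1 0.03;70 -0.06 0.05 0.2 0.03;60 -0.06 0.05 0.35 0.03;60 -0.06 0.05 0.35 0.03;50 -0.06 0.05 0.35 0.03' >/dev/null; python3 -m creep '45 0 0 0 0;45 0 0 0 0' >/dev/null;python3 -c "
from h import *
to(.5439,-.1836,.014,-5.8)"
```

```text
shift [ 0.03 -0.   -0.03] turn 0.0 yaw -5.79 pos [ 0.5425 -0.1836  0.0126] F [ 0.6 -0.1  0.4] w 0.0473 t 8.55
```

```bash
python3 -m creep '45 0.03 0 -0.02 0;45 0.03 0 -0.02 0;45 0.03 0 -0.02 0' >/dev/null; python3 -m creep '30 0 0 0 0;30 0 0 0 0;30 0 0 0 0;30 0 0 0 0;30 0 0 0 0' 50; python3 -c "
from h import *
to(.5439,-.1836,.014,-5.8)"
```

```text
clock: 9.35
position: [0.5437, -0.1835, 0.0133]
tool_rot: [[0.995, -0.101, -0.0], [-0.101, -0.995, 0.0], [-0.0, -0.0, -1.0]]
force: [-0.8, 2.0, 0.1]
width: 0.0345
gripper_force: 50.0
shift [ 0.    0.   -0.01] turn 0.0 yaw -5.79 pos [ 0.5437 -0.1835  0.0133] F [-0.8  2.   0.1] w 0.0345 t 9.35
```

```bash
python3 -m creep '30 0 0 -0.3 0;30 0 0 -0.8 0;30 0 0 -1.4 0;30 0 0 -2 0;30 0 0 -2.6 0' ; python3 -m creep '30 0 0 0 0;30 0 0 0 0;30 0 0 0 0' >/dev/null; python3 - <<'E'
from h import *
to(.5439,-.1836,.138,-5.8)
P=vision.camera_params('wrist');im,d=vision.capture('wrist');save('w4',im);np.save('w4_d.npy',d);np.save('w4P.npy',P,allow_pickle=True)
E
```

```text
clock: 9.85
position: [0.543, -0.1835, 0.1446]
tool_rot: [[0.995, -0.101, -0.001], [-0.101, -0.995, 0.0], [-0.001, -0.0, -1.0]]
force: [1.1, -0.1, -4.9]
width: 0.0341
gripper_force: 50.0
shift [0.04 0.01 0.06] turn 0.0 yaw -5.8 pos [ 0.5421 -0.183   0.141 ] F [-0.5  1.1 -5. ] w 0.0342 t 10.15
```

View pics/w4.png

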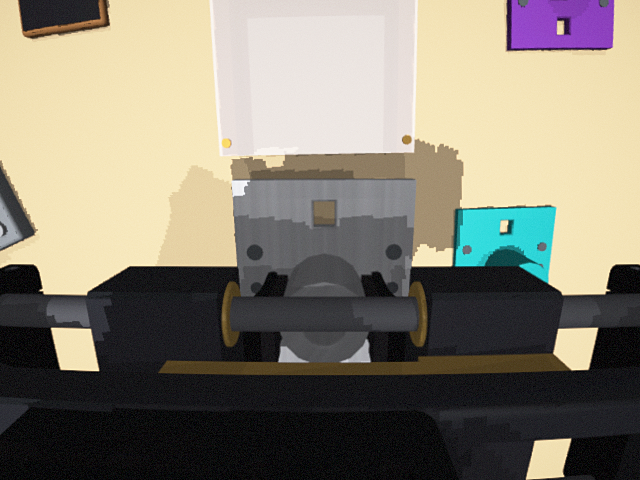

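The plate is lifted. Its front edge runs (232,180)–(414,181), the slot is at (324,212), and the hub is between the fingers. I'll measure tilt, yaw and offset in the tool frame.

```bash
cat >> h.py <<'E'
def cloud(P,d,us,vs):
    out=[]
    for u in us:
        for v in vs:
            if d[v,u]>0:
                o,r=ray(P,u,v); out.append(o+r*d[v,u])
    return np.array(out)
E
python3 - <<'E'
from h import *
P=np.load('w4P.npy',allow_pickle=True).item();d=np.load('w4_d.npy');s=env.state();R=s['tool_rot'];t=s['position']
X=cloud(P,d,list(range(245,305,6))+list(range(345,405,6)),range(190,240,4));X=(X-t)@R
A=np.c_[X[:,:2],np.ones(len(X))];c,*_=np.linalg.lstsq(A,X[:,2],rcond=None);r=X[:,2]-A@c
k=abs(r)<.004;c,*_=np.linalg.lstsq(A[k],X[k,2],rcond=None);print('plane',np.degrees(c[:2]),c[2],k.sum(),len(k),np.std(X[k,2]-A[k]@c))
z=t[2]-.0133+.008
f=lambda u,v:R.T@(onz(P,u,v,z)-t)*1000
L,Rr,S=f(232,180),f(414,181),f(324,212)
print('front',L.round(1),Rr.round(1),'yaw in tool',np.degrees(np.arctan2(-(Rr-L)[0],(Rr-L)[1])),'slot',S.round(1),[f(*k).round(1) for k in [(312,200),(337,225)]])
P2=np.load('w2P.npy',allow_pickle=True).item()
E
```

```text
plane [-0.24570574 -0.00525927] 0.004397650317819143 259 259 0.0006418080357566687
front [ 52.1 -41.6   5.1] [51.7 41.6  5. ] yaw in tool 0.269696744533277 slot [37.2  0.5  5.1] [array([42.8, -5.1,  5.1]), array([31.1,  6.6,  5.2])]
```

```bash
python3 -m creep '30 0.1 -0.5 0 -0.3;30 0.3 -1.3 0 -0.6;30 0.4 -2.1 0 -0.9;30 0.6 -2.9 0 -1.2;30 0.8 -3.7 0 -1.5' ;python3 -c "
from h import *
to(.6511,.1690,.138,15.5)"
```

```text
clock: 10.7
position: [0.6011, -0.002, 0.141]
tool_rot: [[0.994, 0.109, -0.004], [0.109, -0.994, 0.0], [-0.004, -0.001, -1.0]]
force: [0.8, -0.9, -3.6]
width: 0.0339
gripper_force: 50.0
shift [ 1.37 -3.29  0.06] turn -1.15 yaw 6.28 pos [ 0.6011 -0.002   0.141 ] F [ 0.8 -0.9 -3.6] w 0.0339 t 10.7
```

```bash
python3 -m creep '30 0.3 -0.7 0 -0.3;30 0.6 -1.4 0 -0.6;30 0.9 -2.1 0 -0.9;30 1.2 -2.7 0 -1.1;30 1.35 -3.1 0 -1.1' >/dev/null;python3 -m creep '30 0 0 0 0;30 0 0 0 0;30 0 0 0 0;30 0 0 0 0' >/dev/null; python3 -c "
from h import *
to(.6511,.1690,.138,15.5)"
```

```text
shift [ 0.04 -0.25  0.09] turn -0.07 yaw 14.93 pos [0.6522 0.1566 0.1427] F [ 0.9 -0.4 -5.2] w 0.0342 t 11.6
```

```bash
python3 -m creep '30 0.04 -0.25 0.1 -0.07;30 0.04 -0.25 0.2 -0.07;30 0.04 -0.25 0.3 -0.07;30 0.04 -0.25 0.4 -0.07;30 0.04 -0.25 0.5 -0.07' >/dev/null;python3 -m creep '30 0 0 0 0;30 0 0 0 0;30 0 0 0 0;30 0 0 0 0' >/dev/null; python3 - <<'E'
from h import *
to(.6511,.1690,.115,15.5)
P=vision.camera_params('wrist');im,d=vision.capture('wrist');save('w5',im);np.save('w5P.npy',P,allow_pickle=True)
im,d=vision.capture('scene');save('s2',im);
h=cv2.imread('pics/s2.png');cv2.imwrite('pics/c5.png',np.hstack([cv2.resize(cv2.imread('pics/w5.png'),(400,300)),cv2.resize(h[170:310,330:470],(300,300),interpolation=cv2.INTER_CUBIC)]))
E
```

```text
shift [-0.02  0.02  0.08] turn 0.01 yaw 15.56 pos [0.6516 0.1704 0.1189] F [ 0.5  0.3 -4.9] w 0.0342 t 12.5
```

View pics/c5.png

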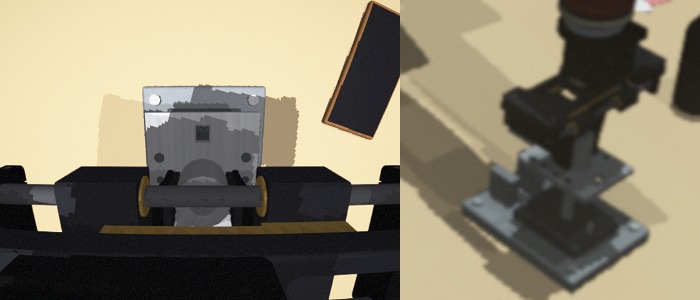

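On the left, the plate is held level above the stand, centred and parallel to it. On the right, the shaft stands right under the plate's middle and the tab points at the cheeks. I'll lower it gently onto the tip.

```bash
python3 -m creep '30 -0.02 0.02 0.1 0.01;30 -0.02 0.02 0.15 0.01;30 -0.02 0.02 0.22 0.01;30 -0.02 0.02 0.28 0.01;30 -0.02 0.02 0.28 0.01'; python3 -m creep '30 0 0 0.04 0;30 0 0 0.08 0;30 0 0 0.12 0;30 0 0 0.12 0;30 0 0 0.12 0'; python3 -c "
from h import *
to(.6511,.1690,.0963,15.5)"
```

```text
clock: 13.1
position: [0.65, 0.169, 0.1034]
tool_rot: [[0.964, 0.267, -0.001], [0.267, -0.964, -0.0], [-0.001, -0.0, -1.0]]
force: [0.0, -0.4, -5.5]
width: 0.0341
gripper_force: 50.0
clock: 13.6
position: [0.6505, 0.1691, 0.0983]
tool_rot: [[0.964, 0.267, -0.0], [0.267, -0.964, -0.0], [-0.0, -0.0, -1.0]]
force: [-0.3, 0.2, -4.5]
width: 0.0347
gripper_force: 50.0
shift [0.01 0.01 0.04] turn -0.0 yaw 15.49 pos [0.6505 0.1691 0.0983] F [-0.3  0.2 -4.5] w 0.0347 t 13.6
```

```bash
python3 -m creep '30 0.01 0 0.04 0;30 0.01 0 0.08 0;30 0.01 0 0.12 0;30 0.01 0 0.16 0;30 0.01 0 0.16 0'; python3 -m creep '30 0 0 0.06 0;30 0 0 0.12 0;30 0 0 0.12 0'
```

```text
clock: 14.1
position: [0.6507, 0.1692, 0.0898]
tool_rot: [[0.964, 0.267, -0.001], [0.267, -0.964, -0.0], [-0.001, -0.0, -1.0]]
force: [-0.4, 0.3, -4.7]
width: 0.0343
gripper_force: 50.0
clock: 14.4
position: [0.6506, 0.1692, 0.0836]
tool_rot: [[0.964, 0.267, -0.001], [0.267, -0.964, -0.0], [-0.001, -0.0, -1.0]]
force: [-0.1, -0.4, -4.8]
width: 0.0344
gripper_force: 50.0
```

```bash
python3 -m creep '30 0 0 0.1 0;30 0 0 0.2 0;30 0 0 0.3 0;30 0 0 0.4 0;30 0 0 0.4 0';  python3 -m creep '30 0 0 0.04 0;30 0 0 0.08 0;30 0 0 0.12 0;30 0 0 0.16 0;30 0 0 0.16 0'
```

```text
clock: 14.9
position: [0.6502, 0.1691, 0.0629]
tool_rot: [[0.964, 0.267, -0.002], [0.267, -0.964, -0.0], [-0.002, -0.0, -1.0]]
force: [-0.3, 0.5, -4.7]
width: 0.0344
gripper_force: 50.0
clock: 15.4
position: [0.6508, 0.1692, 0.056]
tool_rot: [[0.964, 0.267, -0.001], [0.267, -0.964, -0.0], [-0.001, -0.0, -1.0]]
force: [0.1, -0.1, -4.8]
width: 0.0342
gripper_force: 50.0
```

```bash
python3 -m creep '30 0 0 0.04 0;30 0 0 0.08 0;30 0 0 0.12 0;30 0 0 0.16 0;30 0 0 0.16 0';  python3 -m creep '30 0 0 0.02 0;30 0 0 0.04 0;30 0 0 0.06 0;30 0 0 0.06 0;30 0 0 0.06 0'
```

```text
clock: 15.9
position: [0.6507, 0.1692, 0.0478]
tool_rot: [[0.964, 0.267, -0.001], [0.267, -0.964, -0.0], [-0.001, -0.0, -1.0]]
force: [0.4, -0.1, -5.3]
width: 0.0343
gripper_force: 50.0
clock: 16.4
position: [0.651, 0.1693, 0.0453]
tool_rot: [[0.964, 0.267, -0.0], [0.267, -0.964, 0.0], [-0.0, -0.0, -1.0]]
force: [0.8, -0.2, -4.5]
width: 0.0344
gripper_force: 50.0
```

Underside is about 2 mm above the bed; I'll feel for the contact.

```bash
python3 -m creep '30 0 0 0.02 0;30 0 0 0.03 0;30 0 0 0.03 0;30 0 0 0.03 0';  python3 -m creep '30 0 0 0.02 0;30 0 0 0.02 0;30 0 0 0.02 0'
```

```text
clock: 16.8
position: [0.651, 0.1693, 0.0438]
tool_rot: [[0.964, 0.267, -0.0], [0.267, -0.964, -0.0], [-0.0, 0.0, -1.0]]
force: [-0.3, 0.0, -5.7]
width: 0.0341
gripper_force: 50.0
clock: 17.1
position: [0.6513, 0.1693, 0.0434]
tool_rot: [[0.964, 0.267, 0.0], [0.267, -0.964, 0.0], [0.0, 0.0, -1.0]]
force: [-1.4, -0.3, -0.8]
width: 0.0343
gripper_force: 50.0
```

Contact is starting: the weight is coming off the wrist.

```bash
python3 -m creep '30 0 0 0.02 0;30 0 0 0.02 0;30 0 0 0.02 0'; python3 -m creep '40 0 0 0 0;50 0 0 0 0;60 0 0 0 0;60 0 0 0 0;60 0 0 0 0' ; python3 -m creep '70 0 0 0 0;70 0 0 -0.4 0;70 0 0 -1 0;70 0 0 -1.7 0;70 0 0 -2.4 0'
```

```text
clock: 17.4
position: [0.6513, 0.1693, 0.0434]
tool_rot: [[0.964, 0.267, 0.0], [0.267, -0.964, -0.0], [0.0, 0.0, -1.0]]
force: [-5.9, -0.5, 5.3]
width: 0.0339
gripper_force: 50.0
clock: 17.9
position: [0.6511, 0.1692, 0.0418]
tool_rot: [[0.964, 0.267, -0.0], [0.267, -0.964, 0.0], [-0.0, -0.0, -1.0]]
force: [-0.6, 0.0, -0.2]
width: 0.0582
gripper_force: 0.0
clock: 18.4
position: [0.6507, 0.1692, 0.1626]
tool_rot: [[0.964, 0.267, -0.001], [0.267, -0.964, -0.0], [-0.001, -0.0, -1.0]]
force: [-0.1, -0.5, -0.4]
width: 0.0699
gripper_force: 0.0
```

Now I'll back off and check the seating.

```bash
python3 -m creep '70 -0.8 0 0 0;70 -1.5 0 0 0;70 -1.8 0 0 0;70 -1.8 0 0 0;70 -1.8 0 0 0' >/dev/null; python3 -m creep '70 0 0 0 0;70 0 0 0 0' >/dev/null; python3 - <<'E'
from h import *
P=vision.camera_params('wrist');im,d=vision.capture('wrist');save('w6',im)
# plate-top, bed/base heights from depth by expected points (stand frame)
c,s=np.cos(np.radians(15.5)),np.sin(np.radians(15.5));o=np.array([.6512,.1690])
for n,x,y,z in [('plate +x+y',45,30,.038),('plate +x-y',45,-30,.038),('plate -x+y',-30,30,.038),('plate -x-y',-30,-30,.038),('base +y',20,60,.018),('base -y',20,-60,.018)]:
    X=o+np.array([c*x-s*y,s*x+c*y])/1000;u,v=map(int,np.round(proj(P,[*X,z])))
    if 3<u<636 and 3<v<476: q=cloud(P,d,range(u-3,u+4),range(v-3,v+4));print(n,(u,v),np.median(q[:,2]).round(4))
im2,_=vision.capture('scene');save('s3',im2);h=cv2.imread('pics/s3.png')
cv2.imwrite('pics/c6.png',np.hstack([cv2.resize(cv2.imread('pics/w6.png'),(400,300)),cv2.resize(h[210:310,340:440],(300,300),interpolation=cv2.INTER_CUBIC)]))
E
```

```text
plate +x+y (283, 54) 0.0388
plate +x-y (365, 54) 0.0388
plate -x+y (285, 158) 0.039
plate -x-y (363, 158) 0.0392
base +y (249, 94) 0.0187
base -y (400, 94) 0.0188
```

View pics/c6.png

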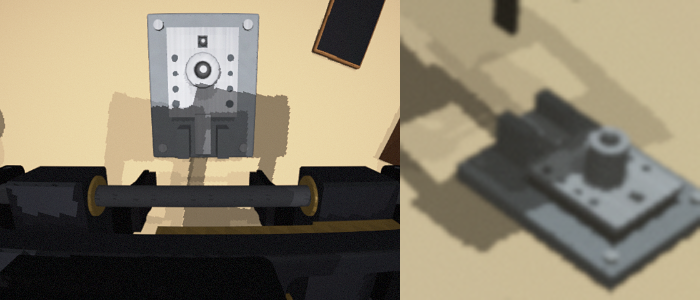

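The plate is seated: its top is 20 mm above the base all round (30 + 8 − 18 mm), so it is flat on the bed. The shaft shows in the bore at (203,69), the pin in the slot at (203,41), and the tab lies between the cheeks. The gripper is clear.

```bash
python3 -c "
from h import *
print(job.finish_job())"
```

```text
the job is handed in; nothing more can be done
None
```

The steel plate is out of the rack and sitting flat and fully home on the stand's shaft and pin, with its tab between the cheeks; the gripper has let go and is clear, I did not go near the phone, scissors, flask or tray, and the job was handed in at about 19 s on the robot's clock.

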